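# Close up the nursery air purifier and switch it on

## Robot

A 6-joint arm with a two-finger parallel gripper is mounted at the origin on the work surface. World frame = base frame: x ahead of the robot, y to its left, z up, the work surface at z = 0. Lengths are in m, angles in rad, forces in N, time in s.
With the tool pointing down it reaches from about 0.225 to 0.725 m from the base axis. Payload 3.1 kg.
Tool frame: the origin (TCP) lies at the very end of the fingers, on their centre line; the grasp point (between the pads) lies 19 mm behind it; z points along the fingers, y is the line along which they close (so a half turn about z gives the same grasp; the last joint's range is limited). The gripper opens to 85 mm and grips with 20 to 120 N. Pads are 22 mm wide; open, the fingers measure 114 mm over their backs; the gripper's body (76 mm by 85 mm) begins 54 mm behind the grasp point. The pads swing forward as they close: fully open they stand 13 mm farther back than shut.
Start: joints at [-1.31, 0.048, 0.099, 1.622, 0, 1.443], TCP at [0.199, -0.486, 0.231] pointing down, gripper open.
Joint ranges: [-2.91, 2.91], [-0.99, 1.94], [-1.21, 1.42], [-2.12, 2.29], [-1.49, 1.47], [-3.14, 3.14]. Speed limits (rad/s): [2.79, 2.79, 3.14, 3.14, 3.14, 3.14].

## Interface

Orientations are given as [roll, pitch, yaw] about the fixed x, y, z axes, in that order (R = Rz(yaw) Ry(pitch) Rx(roll)).
In Python, from plant import robot gives the robot as it stands. The module is installed in compiled form; this text tells all that it offers.
- The arm moves only by the shell command python3 -m inch 'ROWS'. ROWS is JSON, a list that holds one entry, the list of rows, each a list of 5 numbers: the shift along the tool's x, y, z in mm, then the turn about the tool's z in rad, then the closure, from 0 (fully open) to 1 (shut). A call has 1 to 20 rows; each row shifts and turns the commanded pose from where the row before left it, along the tool's axes as they then stand; what a row does not reach is not made up. A row lasts 1/10 s, in which the tool goes at most 50 mm and 8.59 degrees, less where a joint would pass 70% of its speed; a pose out of reach is approached as far as the arm can. A call is refused whole if a number of a shift passes 50 or a number of a turn 0.15, either way. A call with a gripper value outside its range is refused whole. The fingers move at their own pace and stop on an object; the grip force is fixed at half the most. Time passes only in rows, so rows that do not move let the fingers close. It gives the time, the measured TCP pose, the force, the opening and the grip force at its end, in the units of the state.
- robot.read_state(): the state, without advancing time (a new reading comes with each control period).
- robot.camera(name): name is "scene" or "side" or "wrist"; returns the picture (384x512x3 uint8, red, green, blue); there is no depth.
- robot.camera_model(name): a dict with "vfov" (degrees; the focal length in pixels is half the picture's height over the tangent of half this angle, whatever the lens; pixels are square), "cx", "cy" (the principal point, pixels), "world_to_cam" (4x4, takes a point from world to camera coordinates); the wrist camera has in their place "T_tool_cam" (4x4, takes a point from camera to tool coordinates, whose origin is the TCP and whose axes are the flange's). Camera axes: x right, y up, looking along -z (the intrinsics and any distortion apply to the point x, -y, -z); pixel columns grow to the right and rows downward; lengths in m; the calibration is good to about 2 mm. The wrist camera is an equidistant fisheye: a pixel r from the principal point sees the ray r / f radians off the axis. A picture is of the moment at which its call begins: read the wrist's pose just before it. camera_model takes no time and is no camera call.
- robot.hand_in(): hands the job in; it is judged then, once.
Trained networks look in the newest picture that a camera, given by its name, has taken for a name from the list of things; names that differ only in an ending like _2 or _b are one class to them, and where a whole thing is asked for, a point or a joint stands for the part that bears it (a point fixed in the world has none). Each returns a list of dicts, best first, with "score" (0 to 1); they miss things now and then, are a little off and sometimes report something else, mostly with a low value. They report only what shows in the picture. A call takes as long as a camera call. They do not tell look-alikes from the thing itself.
- robot.regions_of(camera, name): "pixels" (384x512 bool, what is visible of it) and "pixel" ([column, row] in pixels, amid what is visible of it).
- robot.landmark_of(camera, name): "pixel" ([column, row] in pixels: a listed point, or the origin of a listed thing).
The state is a dict: "time_s": time; "qpos": joint angles; "qd": joint speeds; "joint_torque": joint torques, N m; "ee_pos": TCP position; "eef_rot": TCP orientation; "ft_force": force on the tool from outside, world axes, zero at the start; "ft_torque": the same for the moment, N m; "grip_width": finger opening in m; "grasp_force": force on a finger pad.
Only numpy, scipy, OpenCV 4.12 (cv2) and the standard library are available. Lean on these libraries where they do the work, as an engineer would, in place of code of your own. Each camera call takes 0.05 s, during which the arm holds its last target. There are 200 camera calls.

## Task

The small air purifier on the dresser has just had a new filter and its round filter cover is only resting in its mouth. Push the cover in against its spring, turn it clockwise about a quarter turn to its stop and let it rise until it is locked; then slide the battery pack along its rails until it clicks fully home against the purifier, and last press the raised end of the power rocker down to switch it on. Do not shove aside or knock over the glass jar, the monitor camera or the rattle.

Things in the scene. Friction and masses are not known exactly. Their poses are not given: they have to be found in the camera images.
- purifier: White box-shaped air purifier, 190 (x) x 150 (y) x 85 mm high, heavy, fixed. Origin: centre of its underside, z up. On its flat top: at x=-30, y=0 a round collar with the filter cover in it; at x=65, y=0 a black power rocker. On its +y side, at dresser level, two rails for the battery pack.
- mouth (a point): Centre of the filter mouth, level with the rim of the collar (98.5 mm above the dresser). Collar: 98 mm outside, 88 mm inside, 13.5 mm above the purifier's top. A locked cover's flange is flush with this rim. To lock, the cover turns clockwise seen from above only, to a stop at 85 degrees; let go between 75 and 85 degrees it rises into its seats.
- cover: White bayonet cover, flange 82 mm wide, 4 thick; grip bar on top along its x: 62 long, 12 wide, 16 high, clear flange either side. Origin: centre of flange underside, z up. Unlocked it sits on a spring: origin 100 mm above dresser, x along purifier x (4 deg play). Push it down 10 mm or more (bottoms at 14 mm; 4 rising to 12 N), turn; released it seats at 94.5 mm.
- battery: Grey battery pack, 0.3 to 0.5 kg: 86 mm long (its y), body 46 mm wide (x), 44 high; a foot flange 10 mm high along each side (56 mm over both) runs under the rail lips. Origin: centre of underside. It stands on the dresser off the purifier's +y side, front end (-y, brass contacts) to the rails, up to 23 degrees askew.
- dock (a point): On the dresser: where the pack's origin must come, pack yaw = purifier yaw (its front then meets the purifier, 120 mm from the purifier's centre). Rails: inner faces 30 mm, outer 42 mm either side, 17 mm high, from 75 to 135 mm off the purifier's centre along +y. Sprung noses in both rails resist the last 25 mm with up to about 10 N, then snap into notches in the flanges.
- dock_mouth (a point): On the dresser, midway between the outer ends of the rails' flared guides (about 84 mm apart inside, 104 mm outside, 17 mm high), 42 mm out from dock along the purifier's +y. The pack enters here and slides along the purifier's -y.
- rocker (a joint): Black power rocker, 24 mm (x) x 57 mm (y), pivoting about the purifier's x axis: 0 = off, its +y end raised; 0.36 rad = on, +y end pressed down to its stop. Stays where it is left; about 2 N near the end moves it.
- rocker_end (a point): Point on the rocker's upper face 24 mm from its pivot, at the +y (raised) end; moves with it. Off: about 102 mm above the dresser; on: about 8.5 mm lower.
- jar: Bystander: glass jar with aluminium lid, 76 mm across, 115 mm high. Origin: centre of underside.
- camera: Bystander: white monitor camera on a round 68 mm foot, 119 mm high. Origin: centre of underside.
- rattle: Bystander: yellow rattle lying flat, ring 70 mm across with a 44 mm ball on a short stem along its x, 137 mm long. Origin: under the ring's centre.
Things that resemble listed ones, but are neither listed nor needed, are in the scene too. Leave any blue or pink look-alike of the battery alone.

How it is judged:
By the outcome, as a careful person would: the job done as asked, in the order asked, and still so for the second after the job is handed in, with the robot touching nothing.
It also fails if it takes over 66 s, if anything falls off the work surface, if the arm or the gripper's body presses on something with over 40 N, if the wrist force passes 120 N, or if a joint passes its speed limit or range.

## Working session

There is one attempt and no reset: what is moved stays moved. The work goes in short steps, Python scripts to look and compute and a shell command to move; the robot and the scene stay as the last step left them, time stands still between calls to the robot, and variables do not carry over. Pictures are saved under pics/ and viewed, at most 11 in all, crops included, and the job is handed in when it is done.

```bash
mkdir -p pics; cat > h.py <<'E'
import numpy as np, cv2
from plant import robot
from scipy.spatial.transform import Rotation as R
def save(cam,name,crop=None,s=1):
    im=robot.camera(cam)[:,:,::-1].copy()
    if crop: im=im[crop[1]:crop[3],crop[0]:crop[2]]
    cv2.imwrite('pics/'+name,cv2.resize(im,None,fx=s,fy=s,interpolation=cv2.INTER_CUBIC))
def ray(cam,px,st=None):
    m=robot.camera_model(cam); f=192/np.tan(np.radians(m['vfov'])/2)
    u=(px[0]-m['cx'])/f; v=(px[1]-m['cy'])/f
    if cam=='wrist':
        r=np.hypot(u,v); k=np.sin(r)/max(r,1e-9); d=np.array([u*k,-v*k,-np.cos(r)])
        T=np.eye(4); T[:3,:3]=R.from_euler('xyz',st['eef_rot']).as_matrix(); T[:3,3]=st['ee_pos']
        C=T@m['T_tool_cam']
    else:
        d=np.array([u,-v,-1.]); C=np.linalg.inv(m['world_to_cam'])
    return C[:3,3],C[:3,:3]@d
def at(cam,px,z,st=None):
    o,d=ray(cam,px,st); return o+d*(z-o[2])/d[2]
E
python3 - <<'E'
from h import *
ims=[]
s=robot.read_state(); print(s['time_s'],s['ee_pos'],s['eef_rot'])
for c in ['scene','side','wrist']:
    save(c,c+'0.png',s=1.5); print(c,{k:(v if np.ndim(v)==0 else np.round(v,3).tolist()) for k,v in robot.camera_model(c).items()})
for c in ['scene','side']:
  for n,z in [('cover',.1),('battery',0),('mouth',.0985),('dock',0),('dock_mouth',0),('rocker_end',.102),('purifier',0),('jar',0),('camera',0),('rattle',0)]:
    for d in robot.landmark_of(c,n)[:3]: print(c,n,round(d['score'],2),np.round(d['pixel']),np.round(at(c,d['pixel'],z),3))
print(robot.read_state()['time_s'])
E
```

```text
0.0 [ 0.19883997 -0.48522424  0.23009555] [-3.13923982e+00 -3.17810306e-04  3.88782717e-01]
scene {'vfov': 47.39296969554634, 'cx': 258.5478999654372, 'cy': 191.14754421113867, 'world_to_cam': [[-0.239, 0.971, -0.01, 0.116], [-0.801, -0.192, 0.566, 0.39], [0.548, 0.144, 0.824, -1.45], [0.0, 0.0, 0.0, 1.0]]}
side {'vfov': 56.345608119491644, 'cx': 251.97572533596662, 'cy': 199.2274428103349, 'world_to_cam': [[-0.961, -0.278, 0.007, 0.527], [0.205, -0.691, 0.693, -0.136], [-0.188, 0.667, 0.721, -0.892], [0.0, 0.0, 0.0, 1.0]]}
wrist {'vfov': 65.70646984690485, 'cx': 253.17855175032824, 'cy': 184.68601017603498, 'T_tool_cam': [[0.001, 0.955, 0.297, 0.076], [1.0, -0.001, -0.001, 0.0], [-0.001, 0.297, -0.955, -0.143], [0.0, 0.0, 0.0, 1.0]]}
scene cover 0.66 [237. 196.] [ 0.58  -0.029  0.1  ]
scene cover 0.63 [240. 164.] [ 0.483 -0.048  0.1  ]
scene battery 0.94 [355. 193.] [0.432 0.254 0.   ]
scene battery 0.92 [312. 164.] [0.362 0.125 0.   ]
scene battery 0.61 [319. 221.] [0.541 0.175 0.   ]
scene mouth 0.75 [237. 168.] [ 0.496 -0.053  0.099]
scene mouth 0.7 [234. 196.] [ 0.58  -0.038  0.
[... 645 characters left out ...]
6 [314. 260.] [0.355 0.123 0.   ]
side battery 0.64 [273. 300.] [0.426 0.256 0.   ]
side mouth 0.6 [282. 173.] [ 0.482 -0.055  0.099]
side mouth 0.23 [280. 174.] [ 0.488 -0.051  0.099]
side dock 0.94 [255. 225.] [0.522 0.059 0.   ]
side dock_mouth 0.93 [250. 241.] [0.522 0.112 0.   ]
side rocker_end 0.65 [243. 170.] [ 0.583 -0.032  0.102]
side purifier 0.94 [268. 191.] [ 0.523 -0.077  0.   ]
side purifier 0.39 [254. 227.] [0.525 0.065 0.   ]
side purifier 0.39 [244. 167.] [ 0.619 -0.157  0.   ]
side jar 0.77 [194. 183.] [ 0.741 -0.047  0.   ]
side jar 0.17 [233. 256.] [0.549 0.168 0.   ]
side camera 0.85 [161. 342.] [0.623 0.412 0.   ]
side rattle 0.79 [295. 137.] [ 0.499 -0.354  0.   ]
1.15
```

View pics/scene0.png

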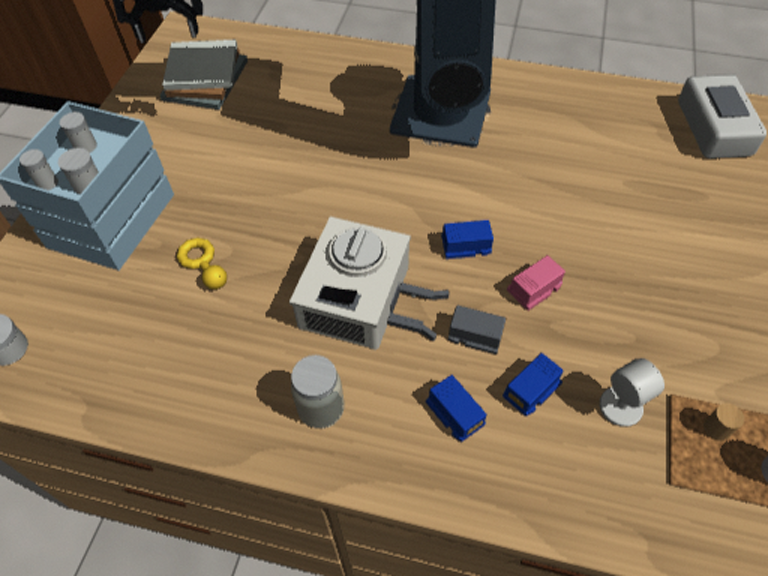

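View pics/side0.png

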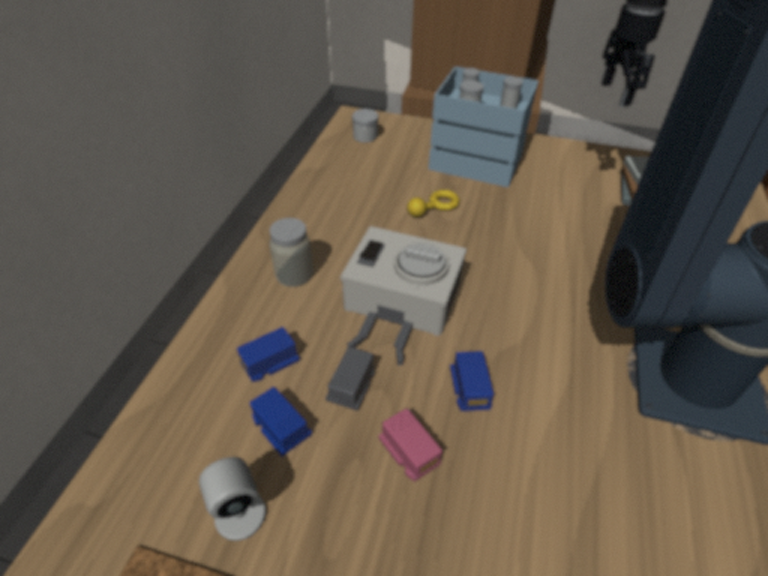

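The wanted battery is the grey pack at scene pixel (319,221), in line with the rails. The blue and pink ones are look-alikes. I'll move the wrist camera over the area and look closer.

```bash
python3 -m inch '[[[20,-10,-40,0,0],[40,-27,-30,0,0],[40,-27,-30,0,0],[40,-27,-10,0,0],[40,-27,0,0,0],[40,-27,0,0,0],[40,-27,0,0,0],[40,-27,0,0,0],[40,-27,0,0,0],[40,-27,0,0,0],[40,-27,0,0,0],[40,-27,0,0,0],[20,-20,0,0,0]]]'
python3 -m inch '[[[0,0,0,-0.145,0],[0,0,0,-0.145,0],[0,0,0,-0.145,0],[0,0,0,-0.145,0],[0,0,0,-0.145,0],[0,0,0,-0.145,0],[0,0,0,-0.145,0],[0,0,0,-0.145,0],[0,0,0,-0.145,0],[0,0,0,-0.145,0],[0,0,0,-0.145,0],[0,0,0,-0.145,0],[0,0,0,-0.145,0],[0,0,0,-0.145,0],[0,0,0,-0.145,0],[0,0,0,-0.145,0],[0,0,0,-0.145,0],[0,0,0,-0.145,0],[0,0,0,-0.145,0],[0,0,0,0,0]]]'
python3 - <<'E'
from h import *
s=robot.read_state(); print(s['time_s'],s['ee_pos'],s['eef_rot'],s['qpos'],s['ft_force'])
save('wrist','w1.png',s=1.5)
for n,z in [('cover',.1),('battery',0),('mouth',.0985),('dock',0),('dock_mouth',0),('rocker_end',.102)]:
    for d in robot.landmark_of('wrist',n)[:3]: print(n,round(d['score'],2),np.round(d['pixel']),np.round(at('wrist',d['pixel'],z,s),4))
E
```

```text
time_s: 2.45
ee_pos: [0.5143, -0.008, 0.3334]
eef_rot: [-3.141, -0.0, 0.391]
ft_force: [-0.0, -0.4, 0.2]
grip_width: 0.0854
grasp_force: 0.0
time_s: 4.45
ee_pos: [0.5128, -0.0109, 0.3341]
eef_rot: [3.142, 0.0, -3.14]
ft_force: [-0.2, 0.9, 0.2]
grip_width: 0.085
grasp_force: 0.0
4.45 [ 0.51279538 -0.01090683  0.33414542] [ 3.14159174e+00  5.49370583e-05 -3.13962377e+00] [-1.52076514e-01  7.07708887e-02  3.31465371e-01  1.83143666e+00
  9.32955635e-06 -1.54045401e-01] [-0.17992114  0.93125965  0.15173713]
cover 0.73 [220. 131.] [ 0.483  -0.0534  0.1   ]
battery 0.96 [360. 164.] [0.5484 0.1735 0.    ]
battery 0.91 [407.  95.] [0.4224 0.2546 0.    ]
battery 0.9 [347. 243.] [0.7013 0.1665 0.    ]
dock_mouth 0.4 [ 66. 140.] [ 0.4997 -0.3606  0.    ]
rocker_end 0.64 [236. 207.] [ 0.5865 -0.0338  0.102 ]
```

View pics/w1.png

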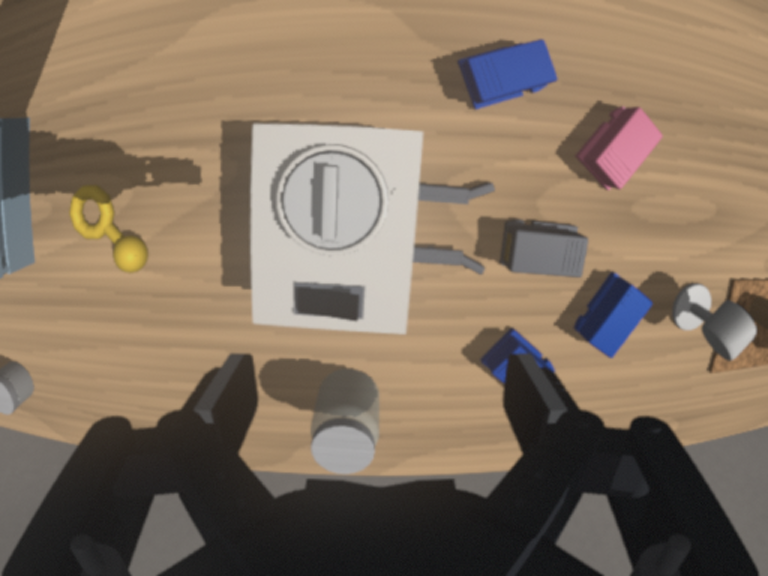

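The wrist picture shows the purifier top with corners at view px (252,124), (422,131), (406,334) and (252,324). The bar is at (326,202), the rocker at (329,300), the grey pack at (545,248) between the rails' line and the blue packs, and the jar at (345,425). Next I'll compute the poses.

```bash
python3 - <<'E'
from h import *
s=robot.read_state(); 
im=cv2.imread('pics/w1.png')
A=lambda p,z:at('wrist',np.array(p)/1.5,z,s)[:2]
c=[A(p,.085) for p in [(252,124),(422,131),(406,334),(252,324)]]
print(np.round(c,4), 'centre',np.mean(c,0))
for a,b in [(0,1),(3,2)]: d=c[b]-c[a]; print('y-edge',np.hypot(*d),np.degrees(np.arctan2(-d[0],d[1])))
for a,b in [(0,3),(1,2)]: d=c[b]-c[a]; print('x-edge',np.hypot(*d),np.degrees(np.arctan2(d[1],d[0])))
for n,z in [('cover',.12)]:
  for r in robot.regions_of('wrist',n)[:2]: 
    p=r['pixels']; print(n,r['score'],p.sum(),r['pixel']); np.save('cov.npy',p)
# crops
im=robot.camera('wrist')[:,:,::-1]
a=cv2.resize(im[85:220,160:290],(520,540),interpolation=cv2.INTER_CUBIC)
b=cv2.resize(im[110:220,270:400],(520,440),interpolation=cv2.INTER_CUBIC)
o=np.zeros((540,1040,3),np.uint8); o[:,:520]=a; o[:440,520:]=b
cv2.imwrite('pics/c1.png',cv2.resize(o,(800,415),interpolation=cv2.INTER_AREA))
E
```

```text
[[ 0.4178 -0.1248]
 [ 0.4269  0.025 ]
 [ 0.6171  0.0142]
 [ 0.6083 -0.1369]] centre [ 0.51750482 -0.05561113]
y-edge 0.1500588818619605 -3.489559937602409
y-edge 0.15138035470691452 -3.343432837313953
x-edge 0.19089269423553207 -3.6374405977044417
x-edge 0.1905077791334415 -3.2404496292620197
cover 0.8 3123 [219.8, 131.6]
```

View pics/c1.png

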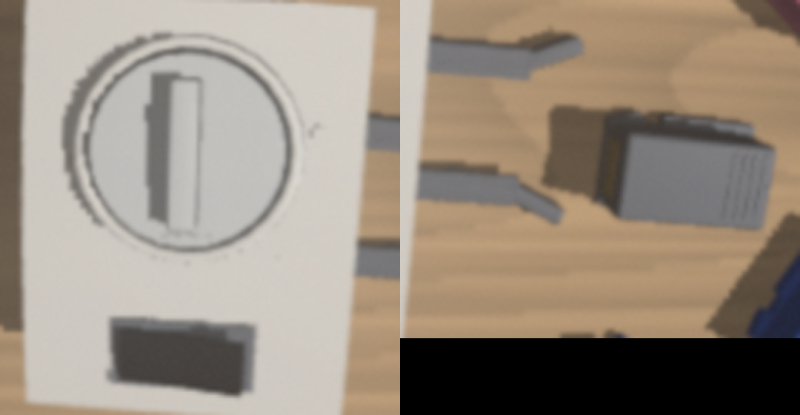

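The crop shows the bar top at crop px (171–201, 80–232) and the grey pack's top at (622–774, 135–228), brass contacts facing the rails at left. This confirms it as the battery.

```bash
python3 - <<'E'
from h import *
s=robot.read_state(); k=800/1040*4
def q(pts,x0,o,z):
    c=[at('wrist',((x-x0)/k+o[0],y/k+o[1]),z,s)[:2] for x,y in pts]
    print(np.round(c,4).tolist(),'centre',np.round(np.mean(c,0),4))
    for a,b in [(0,1),(1,2),(2,3),(3,0)]: d=c[b]-c[a]; print(round(np.hypot(*d),4),round(np.degrees(np.arctan2(d[1],d[0])),1))
q([(171,82),(201,78),(198,233),(168,230)],0,(160,85),.12)
q([(632,135),(774,148),(762,228),(622,217)],400,(270,110),.044)
q([(118,325),(255,325),(243,393),(115,383)],0,(160,85),.095)
e=[(85+205*0,150)]
q([(82,148),(187,45),(293,148),(187,250)],0,(160,85),.1)
E
```

```text
[[0.4571, -0.0565], [0.4557, -0.0448], [0.5177, -0.0469], [0.5164, -0.059]] centre [ 0.4868 -0.0518]
0.0118 96.7
0.062 -2.0
0.0122 -96.0
0.0594 177.6
[[0.5225, 0.1299], [0.5271, 0.2104], [0.5707, 0.209], [0.5651, 0.1281]] centre [0.5464 0.1694]
0.0807 86.8
0.0437 -1.8
0.0811 -93.9
0.0426 177.6
[[0.5652, -0.0864], [0.5649, -0.0252], [0.5974, -0.0309], [0.5931, -0.0894]] centre [ 0.5801 -0.058 ]
0.0612 90.3
0.033 -10.0
0.0587 -94.2
0.0281 173.8
[[0.4852, -0.0975], [0.443, -0.0523], [0.4861, -0.0088], [0.5297, -0.0538]] centre [ 0.486  -0.0531]
0.0618 133.0
0.0611 45.3
0.0626 -45.9
0.0624 -135.5
```

```bash
python3 -m inch '[[[26,-41,40,0,0],[0,0,45,0.052,0],[0,0,45,0,0],[0,0,40,0,0],[0,0,25,0,0],[0,0,15,0,0],[0,0,8,0,0],[0,0,0,0,0],[0,0,0,0,0]]]'
python3 - <<'E'
from h import *
s=robot.read_state(); print(s['time_s'],s['ee_pos'],s['eef_rot'],s['ft_force'])
save('wrist','w2.png',s=1.5)
E
```

```text
time_s: 5.8
ee_pos: [0.4934, -0.0438, 0.126]
eef_rot: [-3.141, 0.003, 3.092]
ft_force: [0.1, -0.4, 0.1]
grip_width: 0.0854
grasp_force: 0.0
5.8 [ 0.49335962 -0.04377605  0.12598385] [-3.14110887e+00  2.80597725e-03  3.09178231e+00] [ 0.10306912 -0.44370701  0.14059326]
```

View pics/w2.png

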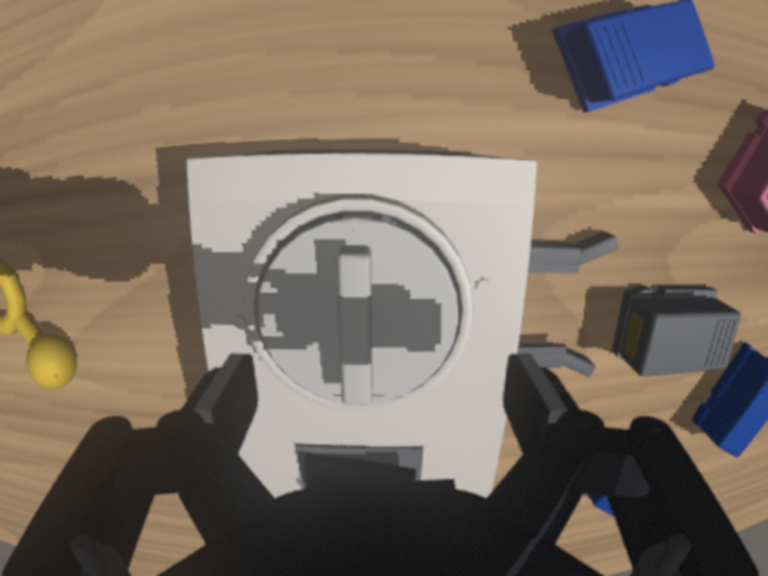

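The bar is at view px (355,325) between the open fingers, about 9 mm left of their centre line. That agrees with the first row having been cut short.

```bash
python3 -m inch '[[[6,-9,0,0,0],[0,0,10,0,0],[0,0,9,0,0],[0,0,0,0,0.5],[0,0,0,0,1],[0,0,0,0,1],[0,0,0,0,1],[0,0,0,0,1],[0,0,0,0,1],[0,0,0,0,1],[0,0,0,0,1],[0,0,0,0,1],[0,0,0,0,1]]]'
```

```text
time_s: 7.15
ee_pos: [0.486, -0.0523, 0.1056]
eef_rot: [-3.141, 0.001, 3.092]
ft_force: [-0.4, -0.8, 2.3]
grip_width: 0.0102
grasp_force: 61.4
```

```bash
python3 -m inch '[[[0,0,4,0,1],[0,0,4,0,1],[0,0,4,0,1],[0,0,1,0,1],[0,0,0,0,1],[0,0,0,0,1]]]'
```

```text
time_s: 7.75
ee_pos: [0.4862, -0.0523, 0.0937]
eef_rot: [-3.141, 0.001, 3.092]
ft_force: [-2.6, 0.5, 9.2]
grip_width: 0.0102
grasp_force: 62.3
```

```bash
python3 -m inch '[[[0,0,0,0.13,1],[0,0,0,0.13,1],[0,0,0,0.13,1],[0,0,0,0.13,1],[0,0,0,0.13,1],[0,0,0,0.13,1],[0,0,0,0.13,1],[0,0,0,0.13,1],[0,0,0,0.13,1],[0,0,0,0.13,1],[0,0,0,0.13,1],[0,0,0,0,1],[0,0,0,0,1]]]'
```

```text
time_s: 9.05
ee_pos: [0.4875, -0.0527, 0.0943]
eef_rot: [3.137, 0.001, 1.661]
ft_force: [-0.8, 0.1, 9.7]
grip_width: 0.0102
grasp_force: 62.4
```

```bash
python3 -m inch '[[[0,0,-2,0,1],[0,0,-2,0,1],[0,0,-2,0,1],[0,0,0,0,0.6],[0,0,0,0,0.3],[0,0,0,0,0],[0,0,0,0,0],[0,0,0,0,0],[0,0,-20,0,0],[0,0,-40,0,0],[0,0,-40,0,0],[0,0,-40,0,0],[0,0,-40,0,0],[0,0,-40,0,0],[0,0,0,0,0]]]'
python3 - <<'E'
from h import *
s=robot.read_state(); print(s['time_s'],s['ee_pos'],s['eef_rot'],s['qpos'])
save('wrist','w3.png',s=1.5)
E
```

```text
time_s: 10.55
ee_pos: [0.4879, -0.0527, 0.3249]
eef_rot: [3.131, 0.004, 1.662]
ft_force: [1.5, -0.2, 0.0]
grip_width: 0.0852
grasp_force: 0.0
10.55 [ 0.48785405 -0.05274199  0.32494637] [3.13078705 0.00373756 1.66178741] [-2.44472906e-01 -7.57698189e-03  2.32007497e-01  1.79894713e+00
  2.82119971e-05  1.23531230e+00]
```

View pics/w3.png

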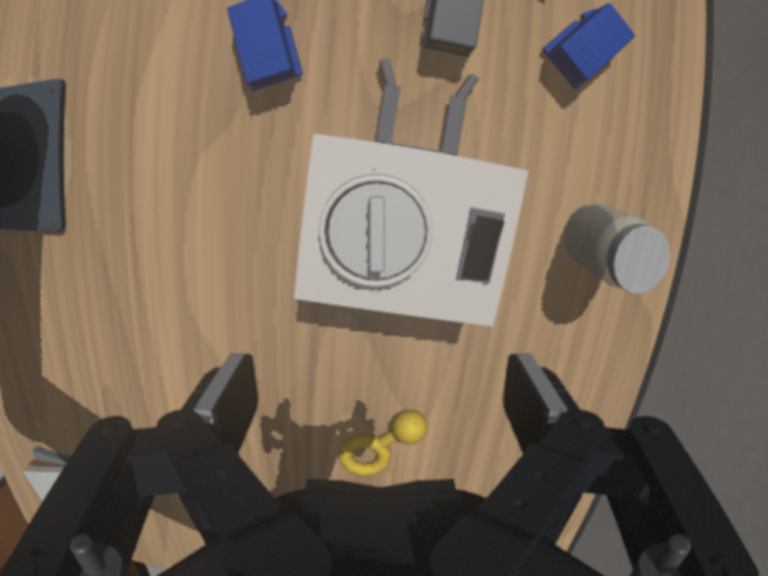

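The cover bar now lies about 83° from its start, at view px (376,237), inside the 75–85° window. It looks flush and the bystanders are untouched. Next is the battery.

```bash
python3 -m inch '[[[0,0,0,0.148,0],[30,6,0,0,0.2],[41,8,0,0,0.2],[41,8,0,0,0.2],[41,8,0,0,0.2],[41,8,0,0,0.2],[41,8,20,0,0.2],[0,0,35,0,0.2],[0,0,40,0,0.2],[0,0,40,0,0.2],[0,0,20,0,0.2],[0,0,0,0,0.2],[0,0,0,0,0.2]]]'
python3 - <<'E'
from h import *
s=robot.read_state(); print(s['time_s'],s['ee_pos'],s['eef_rot'],s['qpos'],s['grip_width'])
save('wrist','w4.png',s=1.5)
for d in robot.landmark_of('wrist','battery')[:3]: print(round(d['score'],2),np.round(d['pixel']),np.round(at('wrist',d['pixel'],0,s),4))
E
```

```text
time_s: 11.9
ee_pos: [0.5442, 0.1796, 0.1622]
eef_rot: [-3.139, 0.001, 1.514]
ft_force: [-0.8, 0.6, 0.0]
grip_width: 0.0681
grasp_force: 0.0
11.9 [0.54417656 0.17959332 0.16220919] [-3.13907046e+00  6.16597413e-04  1.51376253e+00] [2.01733817e-01 1.70993304e-01 9.53808843e-02 1.49777990e+00
 4.93342753e-05 1.82956465e+00] 0.06813399863510712
0.98 [255. 177.] [0.5455 0.1683 0.    ]
0.83 [328.  75.] [0.6267 0.2736 0.    ]
0.8 [102. 223.] [0.3524 0.1203 0.    ]
```

View pics/w4.png

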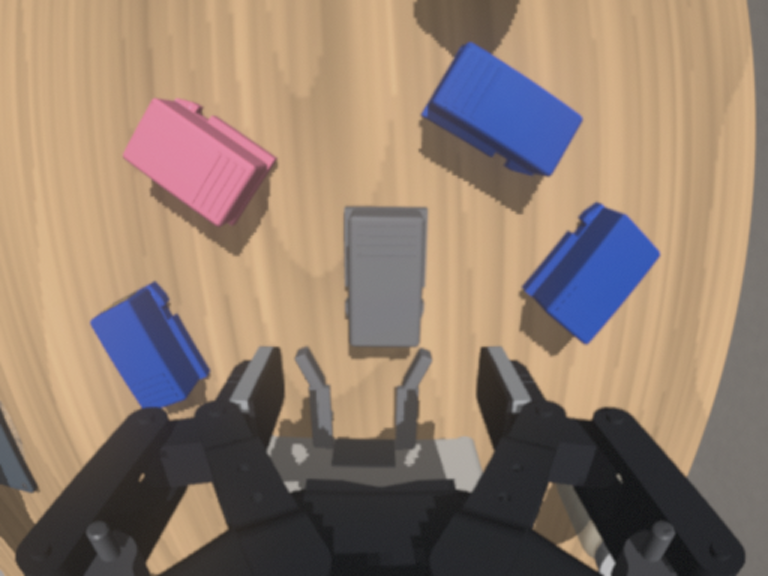

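The grey pack sits centred at view px (385,282) and is nearly aligned. The rail guide tips are at (303,352) and (425,354). The fingers are clear of the blue packs.

```bash
python3 - <<'E'
from h import *
s=robot.read_state()
A=lambda p,z:at('wrist',np.array(p)/1.5,z,s)[:2]
c=[A(p,.044) for p in [(348,219),(425,219),(419,346),(352,346)]]
print(np.round(c,4).tolist(),np.mean(c,0))
print('axis',np.degrees(np.arctan2(*((c[0]+c[1]-c[2]-c[3])[::-1]))), np.hypot(*(c[0]-c[3])),np.hypot(*(c[0]-c[1])))
g=[A(p,.017) for p in [(303,352),(425,354),(322,440),(405,440)]]
print('guides',np.round(g,4).tolist(),(g[0]+g[1])/2,(g[2]+g[3])/2, np.hypot(*(g[0]-g[1])),np.hypot(*(g[2]-g[3])))
E
```

```text
[[0.5295, 0.2107], [0.5756, 0.2082], [0.5696, 0.1242], [0.5256, 0.1268]] [0.55007071 0.16748161]
axis 86.60732634411264 0.08396534047684438 0.04624962514999507
guides [[0.4865, 0.1104], [0.5759, 0.1039], [0.4911, 0.0282], [0.5588, 0.025]] [0.53116288 0.10714837] [0.52496788 0.02659651] 0.08963188215533235 0.06774827720259254
```

```bash
python3 -m inch '[[[0,5,30,0,0.2],[0,0,40,0,0.2],[0,0,40,0,0.2],[0,0,25,0,0.2],[0,0,7,0,0.2],[0,0,0,0,0.2],[0,0,0,0,0.6],[0,0,0,0,1],[0,0,0,0,1],[0,0,0,0,1],[0,0,0,0,1],[0,0,0,0,1]]]'
```

```text
time_s: 13.2
ee_pos: [0.5523, 0.1801, 0.0248]
eef_rot: [3.136, -0.002, 1.514]
ft_force: [-1.9, -0.3, 6.2]
grip_width: 0.0447
grasp_force: 64.7
```

```bash
python3 -m inch '[[[0,-6,-1,0,1],[0,-6,0,0,1],[0,-4,0,0,1],[-10,0,0,0,1],[-10,0,0,0,1],[-10,0,0,0,1],[-10,0,0,0,1],[0,0,0,0,1]]]'
python3 - <<'E'
from h import *
s=robot.read_state(); print(s['time_s'])
save('wrist','w5.png',crop=(150,100,350,384),s=2)
E
```

```text
time_s: 14.0
ee_pos: [0.5326, 0.142, 0.0248]
eef_rot: [3.139, -0.005, 1.514]
ft_force: [0.9, 2.6, 8.1]
grip_width: 0.0448
grasp_force: 65.1
14.0
```

View pics/w5.png

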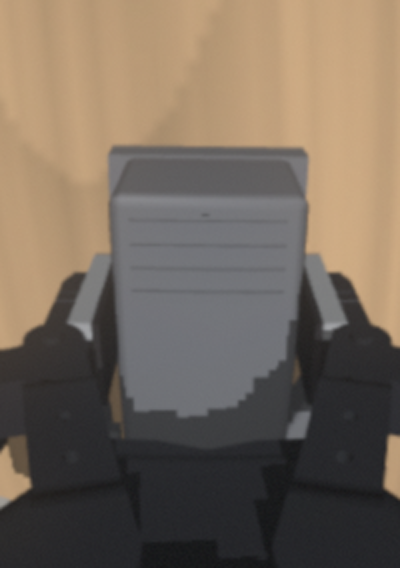

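The pack is gripped straight, at crop px (208,290). Advancing into the rails.

```bash
python3 -m inch '[[[-7,0,0,0,1],[-7,0,0,0,1],[-7,0,0,0,1],[-7,0,0,0,1],[0,0,0,0,1]]]'
```

```text
time_s: 14.55
ee_pos: [0.5294, 0.1168, 0.0248]
eef_rot: [-3.141, -0.01, 1.516]
ft_force: [-3.4, 9.9, 11.4]
grip_width: 0.0448
grasp_force: 65.4
```

```bash
python3 -m inch '[[[-3,-1,-1,0,1],[-6,0,0,0,1],[-6,0,0,0,1],[0,0,0,0,1]]]'
```

```text
time_s: 14.95
ee_pos: [0.528, 0.1, 0.0248]
eef_rot: [3.141, -0.006, 1.515]
ft_force: [-1.0, 4.1, 8.9]
grip_width: 0.0445
grasp_force: 64.9
```

```bash
python3 -m inch '[[[-5,0,0,0,1],[-5,0,0,0,1],[-5,0,0,0,1],[-5,0,0,0,1],[-3,0,0,0,1],[0,0,0,0,1]]]'
```

```text
time_s: 15.55
ee_pos: [0.5266, 0.077, 0.0248]
eef_rot: [-3.142, -0.005, 1.516]
ft_force: [-1.4, 4.0, 8.5]
grip_width: 0.0445
grasp_force: 65.0
```

```bash
python3 -m inch '[[[-2,0,0,0,1],[-2,0,0,0,1],[0,0,0,0,1]]]'; python3 -m inch '[[[-2,0,0,0,1],[-1,0,0,0,1],[0,0,0,0,1]]]'
```

```text
time_s: 15.85
ee_pos: [0.5264, 0.0763, 0.0248]
eef_rot: [-3.142, -0.012, 1.517]
ft_force: [-0.7, 12.6, 8.4]
grip_width: 0.0448
grasp_force: 65.0
time_s: 16.15
ee_pos: [0.5263, 0.0763, 0.0248]
eef_rot: [3.142, -0.019, 1.519]
ft_force: [-0.5, 19.6, 7.3]
grip_width: 0.0444
grasp_force: 64.9
```

```bash
python3 -m inch '[[[-2,0,0,0,1],[0,0,0,0,1],[3,0,0,0,1],[3,0,-1,0,1],[2,0,0,0,0.5],[0,0,0,0,0.2],[0,0,0,0,0.2],[0,0,0,0,0.2],[0,0,-20,0,0.2],[0,0,-40,0,0.2],[0,0,-40,0,0.2],[0,0,-40,0,0.2],[30,0,-40,0,0.2],[40,0,-40,0,0.2],[40,0,-30,0,0.2],[0,0,0,0,0.2]]]'
python3 - <<'E'
from h import *
s=robot.read_state(); print(s['time_s'])
im=robot.camera('wrist')[:,:,::-1]
cv2.imwrite('pics/w6.png',cv2.resize(im[130:384,130:400],None,fx=2.2,fy=2.2,interpolation=cv2.INTER_CUBIC))
for c in ['scene','side']:
  robot.camera(c)
  for n,z in [('battery',0),('cover',.0945),('rocker_end',.102)]:
    for d in robot.landmark_of(c,n)[:4]: print(c,n,round(d['score'],2),np.round(d['pixel']),np.round(at(c,d['pixel'],z),3))
E
```

```text
time_s: 17.75
ee_pos: [0.5347, 0.1826, 0.2747]
eef_rot: [3.133, -0.004, 1.518]
ft_force: [1.2, 0.4, 0.3]
grip_width: 0.0684
grasp_force: 0.0
17.75
scene battery 0.94 [310. 164.] [ 0.363  0.119 -0.   ]
scene battery 0.86 [357. 259.] [0.626 0.281 0.   ]
scene battery 0.86 [357. 195.] [0.437 0.26  0.   ]
scene battery 0.74 [304. 277.] [0.701 0.164 0.   ]
scene cover 0.71 [238. 168.] [ 0.491 -0.052  0.094]
scene rocker_end 0.79 [233. 200.] [ 0.593 -0.035  0.102]
scene rocker_end 0.21 [238. 168.] [ 0.498 -0.05   0.102]
side battery 0.82 [177. 242.] [0.699 0.167 0.   ]
side battery 0.76 [254. 229.] [0.523 0.071 0.   ]
side battery 0.68 [272. 302.] [0.427 0.26  0.   ]
side battery 0.62 [310. 256.] [0.365 0.115 0.   ]
side cover 0.57 [280. 175.] [ 0.487 -0.052  0.095]
side rocker_end 0.39 [244. 169.] [ 0.583 -0.037  0.102]
```

View pics/w6.png

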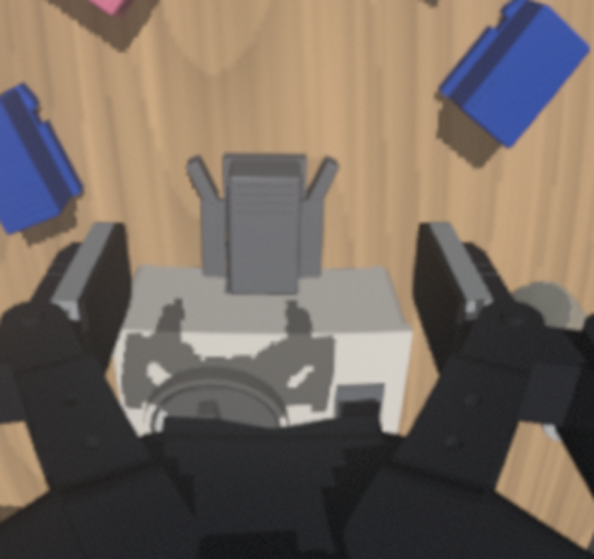

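The battery is home: its front is against the purifier and its rear is level with the guide tips at crop px (263,156). The push stalled at over 19 N. Now the rocker.

```bash
python3 -m inch '[[[-30,10,0,0,1],[-36,10,0,0,1],[-36,10,0,0,1],[-36,10,0,0,1],[-36,11,0,0,1],[-36,11,0,0,1],[0,0,30,0,1],[0,0,40,0,1],[0,0,40,0,1],[0,0,30,0,1],[0,0,10,0,1],[0,0,0,0,1],[0,0,0,0,1]]]'
python3 - <<'E'
from h import *
s=robot.read_state(); print(s['time_s'],s['ee_pos'],s['qpos'])
im=robot.camera('wrist')[:,:,::-1]
cv2.imwrite('pics/w7.png',cv2.resize(im[100:384,150:420],None,fx=2,fy=2,interpolation=cv2.INTER_CUBIC))
E
```

```text
time_s: 19.5
ee_pos: [0.5838, -0.0347, 0.1213]
eef_rot: [3.139, 0.0, 1.514]
ft_force: [0.0, -0.5, 0.6]
grip_width: 0.0
grasp_force: 0.0
19.5 [ 0.58378381 -0.03468847  0.12131678] [-1.74023287e-01  2.03504529e-01  5.12796794e-02  1.41625282e+00
  4.89937287e-05  1.45405010e+00]
```

View pics/w7.png

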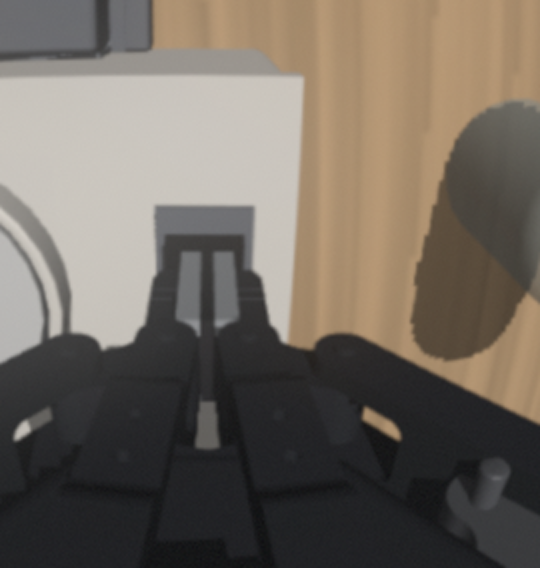

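The closed tips at crop px (207,255) are centred over the rocker near its raised end, with the jar well clear to the right. Pressing gently.

```bash
python3 -m inch '[[[3,0,8,0,1],[0,0,8,0,1],[0,0,4,0,1],[0,0,3,0,1],[0,0,0,0,1]]]'; python3 -m inch '[[[0,0,2,0,1],[0,0,2,0,1],[0,0,0,0,1]]]'
```

```text
time_s: 20.05
ee_pos: [0.5828, -0.0313, 0.0961]
eef_rot: [-3.141, 0.0, 1.514]
ft_force: [0.5, -0.1, -0.8]
grip_width: 0.0003
grasp_force: 0.0
time_s: 20.35
ee_pos: [0.583, -0.0316, 0.0938]
eef_rot: [3.141, 0.0, 1.514]
ft_force: [-2.5, 0.9, 4.7]
grip_width: 0.0
grasp_force: 2.4
```

```bash
python3 -m inch '[[[0,0,1.5,0,1],[0,0,0,0,1],[0,0,1,0,1],[0,0,0,0,1]]]'
```

```text
time_s: 20.75
ee_pos: [0.5831, -0.0316, 0.0935]
eef_rot: [3.14, 0.001, 1.514]
ft_force: [-4.8, 0.1, 12.2]
grip_width: 0.0003
grasp_force: 6.1
```

Hard stop reached: the force rises with no further travel. I'll retract, move clear and verify.

```bash
python3 -m inch '[[[0,0,-5,0,1],[0,0,-20,0,1],[0,0,-40,0,1],[0,0,-40,0,1],[0,0,-40,0,1],[-30,-10,-40,0,1],[-40,-20,-20,0,1],[-40,-20,0,0,1],[-40,-20,0,0,1],[-40,-20,0,0,1],[0,0,0,0,1],[0,0,0,0,1]]]'
python3 - <<'E'
from h import *
s=robot.read_state(); print(s['time_s'])
a=robot.camera('side')[:,:,::-1][140:270,190:340]; b=robot.camera('scene')[:,:,::-1][130:250,180:330]
f=lambda i:cv2.resize(i,(400,int(400*i.shape[0]/i.shape[1])),interpolation=cv2.INTER_CUBIC)
w=f(robot.camera('wrist')[:,:,::-1]); a=f(a); b=f(b)
o=np.zeros((600,800,3),np.uint8); o[:a.shape[0],:400]=a[:600]; o[:b.shape[0],400:]=b
h=min(w.shape[0],250); o[350:350+h,:400]=w[:h][:250]
cv2.imwrite('pics/f.png',o)
for c in ['scene','side','wrist']:
  for n,z in [('battery',0),('rocker_end',.0935),('jar',0),('rattle',0),('camera',0)]:
    for d in robot.landmark_of(c,n)[:4]:
      if d['score']>.4: print(c,n,round(d['score'],2),np.round(at(c,d['pixel'],z,s),3))
E
```

```text
time_s: 21.95
ee_pos: [0.4822, -0.2163, 0.2941]
eef_rot: [-3.142, -0.001, 1.511]
ft_force: [0.4, 0.3, 0.1]
grip_width: -0.0004
grasp_force: 0.0
21.95
scene battery 0.98 [0.366 0.125 0.   ]
scene battery 0.96 [0.421 0.256 0.   ]
scene battery 0.87 [0.703 0.156 0.   ]
scene battery 0.86 [0.526 0.06  0.   ]
scene rocker_end 0.7 [ 0.587 -0.036  0.094]
scene rocker_end 0.65 [ 0.768 -0.03   0.094]
scene jar 0.61 [ 0.743 -0.047  0.   ]
scene rattle 0.63 [ 0.493 -0.364 -0.   ]
scene camera 0.78 [0.626 0.408 0.   ]
side battery 0.84 [0.427 0.25  0.   ]
side battery 0.79 [0.625 0.267 0.   ]
side battery 0.76 [0.699 0.17  0.   ]
side battery 0.71 [0.36  0.117 0.   ]
side rocker_end 0.61 [ 0.584 -0.037  0.094]
side jar 0.63 [ 0.611 -0.135  0.   ]
side jar 0.59 [ 0.75  -0.051  0.   ]
side rattle 0.62 [ 0.504 -0.369  0.   ]
side camera 0.89 [0.625 0.414 0.   ]
wrist rocker_end 0.97 [ 0.586 -0.042  0.093]
wrist jar 0.71 [ 0.732 -0.056  0.   ]
wrist rattle 0.73 [ 0.501 -0.368 -0.   ]
wrist rattle 0.61 [ 0.519 -0.054  0.   ]
```

View pics/f.png

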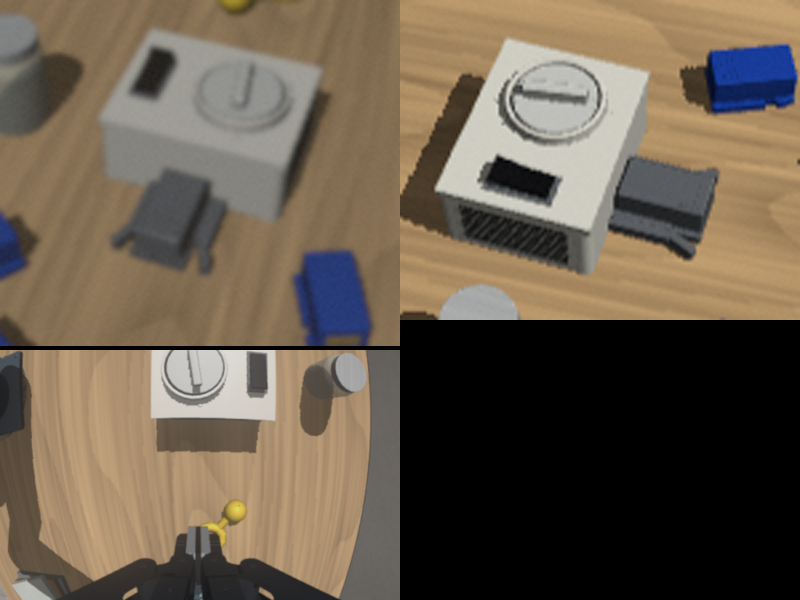

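The cover is turned with its flange level with the rim, the pack is flush against the purifier and the rocker was pressed to its stop. The bystanders are in place. Handing in.

```bash
python3 -c "
from plant import robot
print(robot.hand_in())"
```

```text
the job is handed in; nothing more can be done
None
```

I turned the filter cover about 82° so it should be locked, pushed the battery pack home against the purifier and pressed the rocker to its stop, then handed in at about 22 s with the jar, camera and rattle untouched; the lock was judged from the pictures and the turn angle, not measured.

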